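# Finish the driftwood perch for the 45 adapter

## Robot

A 6-joint arm with a two-finger parallel gripper is mounted at the origin on the work surface. World frame = base frame: x ahead of the robot, y to its left, z up, the work surface at z = 0. Lengths are in mm, angles in rad, forces in N, time in s.
With the tool pointing down it reaches from about 350 to 775 mm from the base axis. Payload 7.3 kg.
Tool frame: the origin (TCP) lies midway between the tips of the shut fingers; the grasp point (between the pads) lies 19 mm behind it; z points along the fingers, y is the direction in which the jaws open and shut (so a half turn about z gives the same grasp; the last joint's range is limited). The gripper opens to 92 mm and grips with 3 to 60 N. Pads are 19 mm wide; open, the fingers measure 130 mm over their backs; the gripper's body (75 mm by 190 mm) begins 47 mm behind the grasp point.
Start: joints at [1.114, 0.342, 1.524, -0, 1.275, -0.146], TCP at [160.541, 499.871, 226.741] pointing down, gripper open.
Joint ranges: [-2.53, 2.53], [-0.77, 2.02], [0.04, 2.7], [-1, 4.14], [0.28, 2.66], [-3.11, 3.11]. Speed limits (rad/s): [2.57, 2.57, 3.14, 3.14, 3.14, 3.14].

## Interface

Orientations are given as [roll, pitch, yaw] about the fixed x, y, z axes, in that order (R = Rz(yaw) Ry(pitch) Rx(roll)).
In Python, from plant import sensors, imaging, ticket gives the robot as it stands. The module is installed in compiled form; this text tells all that it offers.
- The arm moves only by the tool arm_command, never from a script. Its argument "increments" is one flat list of numbers, 5 for each row, row after row: the closure, from 0 (fully open) to 1 (shut), then the shift along the tool's x, y, z in mm, then the turn about the tool's z in degrees. In form: [hand, dx, dy, dz, spin, hand, dx, dy, dz, spin, ...]. A call has 1 to 20 rows; each row is the pose to reach, as a shift and turn from the pose commanded when the call began, along the tool's axes at that moment; what a row does not reach only later rows make up. A row lasts 1/8 s, in which the tool goes at most 62.5 mm and 10.7 degrees, less where a joint would pass 70% of its speed; a pose out of reach is approached as far as the arm can. A call with a gripper value outside its range is refused whole. The fingers move at their own pace and stop on an object; the grip force is fixed at half the most. Time passes only in rows, so rows that repeat a pose let the fingers close. It gives the time, the measured TCP pose, the force and the opening at its end, in the units of the state.
- sensors.get_obs(): the state, without advancing time (a new reading comes with each control period).
- imaging.capture(name): name is "side" or "top"; returns the picture (400x640x3 uint8, blue, green, red); there is no depth.
- imaging.calibration(name): a dict with "fx", "fy", "cx", "cy" (pixels), "D" ([k1, k2, p1, p2, k3] as OpenCV has them; the pictures are not rectified), "world_to_cam" (4x4, takes a point from world to camera coordinates). Camera axes: x right, y down, z forward; pixel columns grow to the right and rows downward; lengths in mm; the calibration is good to about 2 mm. A picture is of the moment at which its call begins. calibration takes no time and is no camera call.
- ticket.close_job(): hands the job in, once; it reports no verdict.
The state is a dict: "time": time; "joint_positions": joint angles; "dq": joint speeds; "tau": joint torques, N m; "tool_pos": TCP position; "tcp_rot": TCP orientation; "contact_force": force on the tool from outside, world axes, zero at the start; "moment": the same for the moment, N m; "grip_width": finger opening in mm.
Only numpy, scipy, OpenCV 4.12 (cv2) and the standard library are available. Lean on these libraries where they do the work, as an engineer would, in place of code of your own. Each camera call takes 0.05 s, during which the arm holds its last target. There are 200 camera calls.

## Task

Finish the little driftwood perch on the bamboo coaster: lay the flat-topped offcut on the level seat of the big grey-brown piece, in the middle of the seat and lengthways along the big piece, so that it rests flat. Then set the yellow 45 adapter flat on the middle of that offcut. Keep the big piece where it is, and leave the ridged offcut alone.

Things in the scene. Friction and masses are not known exactly. Their poses are not given: they have to be found in the camera images.
- seat (a point): Centre of the level seat of the big grey-brown driftwood piece (loose, 132 x 76 mm), 40 mm above the shelf top; it rests on a fixed bamboo coaster 116 mm square, 8 mm thick. z up; x along the piece towards its hump. The seat reaches 42 mm to -x (corners cut), 46 mm to +x, 38 mm to either y side. Past its +x end the hump rises 22 mm above the seat; the y sides are open, with room for fingers.
- slab_center (a point): Centre (half-way up) of the loose flat-topped tan driftwood offcut, 0.05 to 0.1 kg, lying on its level underside on the shelf. 62 mm long (x), 44 wide (y), 36 high (z up); seven-sided outline with skewed ends, upright sides, level top. Its long sides are flat and parallel, 44 mm apart along y, for 18 mm either way of the centre along x: grip there.
- adapter_center (a point): Centre of the loose yellow plastic 45 adapter: a round puck 38 mm in diameter and 14 mm high, with a bevelled top edge and a small black dot, about 20 g, lying flat on the shelf; z points up. An aluminium one of the same size lies elsewhere and is not wanted.
- ridge_center (a point): Point 18 mm above the middle of the underside of the ridged driftwood offcut: same wood and plan (62 x 44 mm) as the flat-topped one, but it rises like a gable roof to a sharp ridge 37 to 41 mm high along x, so nothing can rest on it. To be left alone.
Things that resemble listed ones, but are neither listed nor needed, are in the scene too. What is shaped like the part that bears slab_center but red is not meant.

How it is judged:
By the outcome, as a careful person would: the job done as asked, in the order asked, and still so for the second after the job is handed in, with the robot touching nothing.
It also fails if it takes over 51 s, if anything falls off the work surface, if the arm or the gripper's body presses on something with over 40 N, if the wrist force passes 120 N, or if a joint passes its speed limit or range.

## Working session

There is one attempt and no reset: what is moved stays moved. The work goes in short steps, Python scripts to look and compute and a tool call to move; the robot and the scene stay as the last step left them, time stands still between calls to the robot, and variables do not carry over. Pictures are saved under pics/ and viewed, about 8 in all and at most 12, crops included, and the job is handed in when it is done.

Besides the shell and the picture viewer there is one more tool, called after "Request:" as name(argument=value, ...), one argument or row to a line, values as JSON. arm_command: Moves the arm, as the interface text tells. Its arguments: {"type":"object","properties":{"increments":{"type":"array","items":{"type":"number"}}},"required":["increments"]}

```bash
mkdir -p pics
cat > h.py <<'E'
import numpy as np, cv2
from plant import sensors, imaging, ticket
def snap(n,f,crop=None,s=1):
    im=imaging.capture(n); cv2.imwrite(f'pics/{f}_full.png',im)
    save(im,f,crop,s); return im
def save(im,f,crop=None,s=1):
    if crop: x0,y0,x1,y1=crop; im=im[y0:y1,x0:x1]
    cv2.imwrite(f'pics/{f}.png',cv2.resize(im,None,fx=s,fy=s,interpolation=cv2.INTER_CUBIC))
def K(n):
    c=imaging.calibration(n); return np.array([[c['fx'],0,c['cx']],[0,c['fy'],c['cy']],[0,0,1]]),np.array(c['D'],float),np.array(c['world_to_cam'])
def px2w(n,uv,z):
    k,D,T=K(n); p=cv2.undistortPoints(np.array(uv,float).reshape(-1,1,2),k,D)[:,0]
    d=np.c_[p,np.ones(len(p))]@T[:3,:3]; o=-T[:3,:3].T@T[:3,3]
    z=np.broadcast_to(z,len(p)); return o+d*((z-o[2])/d[:,2])[:,None]
def w2px(n,P):
    k,D,T=K(n); return cv2.projectPoints(np.array(P,float).reshape(-1,1,3),cv2.Rodrigues(T[:3,:3])[0],T[:3,3],k,D)[0][:,0]
E
python3 - <<'E'
from h import *
a=snap('top','t0');b=snap('side','s0')
for n in('top','side'):
    T=K(n)[2];print(n,(-T[:3,:3].T@T[:3,3]).round(),T[2,:3].round(2),K(n)[0][0,0])
print(sensors.get_obs())
E
```

```text
top [401.  -8. 977.] [ 0.12 -0.01 -0.99] 498.84603966471946
side [ 317. -441.  576.] [ 0.3   0.62 -0.73] 387.6871735987384
{'time': 0.1, 'joint_positions': array([ 1.11399770e+00,  3.42643601e-01,  1.52490050e+00,  2.78109262e-05,
        1.27540180e+00, -1.46051277e-01]), 'dq': array([ 2.21304555e-04, -7.83595474e-04, -9.97573256e-04,  4.24615274e-04,
        2.05136588e-05, -2.52237647e-03]), 'tau': array([ 1.54303460e-03, -4.32014358e+01, -2.44693494e+01,  7.17150606e-02,
        5.26441704e-02, -5.26510428e-05]), 'tool_pos': array([160.36832335, 499.5362862 , 226.12669102]), 'tcp_rot': array([-3.14025769e+00, -2.23253349e-04,  2.83083704e+00]), 'contact_force': array([ 0.26168245, -0.33148654,  0.424144  ]), 'moment': array([-0.01287253,  0.05433306, -0.02380877]), 'grip_width': 91.46176824272791}
```

View pics/t0.png

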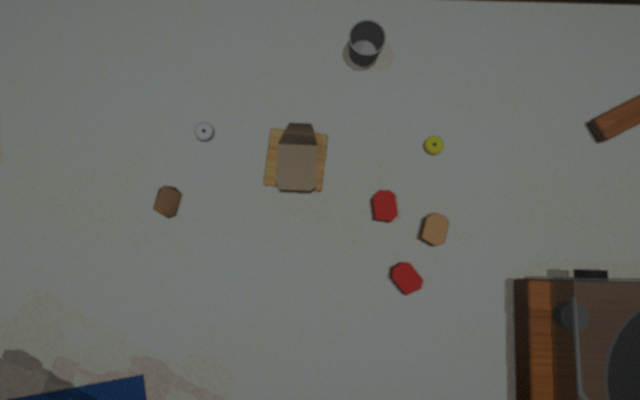

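View pics/s0.png

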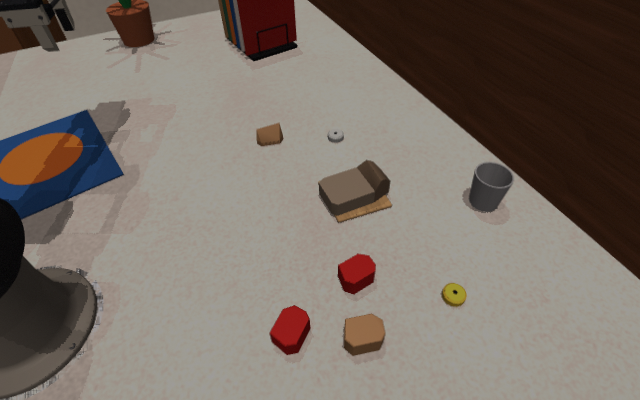

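Top view: tan candidates are (434,230), light and flat-looking, and (168,201), darker and gable-looking. Red lookalikes are at (385,206) and (406,278). Yellow adapter is at (433,145) and the aluminium one at (204,131). The big piece is at (297,160), hump towards the image top. I'll confirm in enlarged crops.

Run:
```python
from h import *
t=cv2.imread('pics/t0_full.png');s=cv2.imread('pics/s0_full.png')
def c(im,x,y,w,h,f): return cv2.resize(im[y:y+h,x:x+w],(w*f,h*f),interpolation=cv2.INTER_CUBIC)
# top: slab 410,205,48,50 x6 ; seat 255,115,80,84 ; adapter 
A=np.hstack([c(t,409,205,50,50,6),c(s,339,305,50,50,6),c(s,244,109,33,50,6)])
B=np.hstack([c(t,260,115,72,50,4),c(t,413,125,40,50,4)])
B=np.hstack([c(t,258,118,76,80,4) if 0 else c(t,258,118,75,84,3.0.__int__()),c(s,310,155,90,84,3),c(t,415,125,42,42,6)])
W=max(A.shape[1],B.shape[1]);p=lambda I:cv2.copyMakeBorder(I,0,0,0,W-I.shape[1],0)
o=np.vstack([p(A),p(B)]);o=np.clip(o*1.4,0,255).astype('uint8');print(o.shape);cv2.imwrite('pics/c1.png',o)
```

```text
(552, 798, 3)
```

View pics/c1.png

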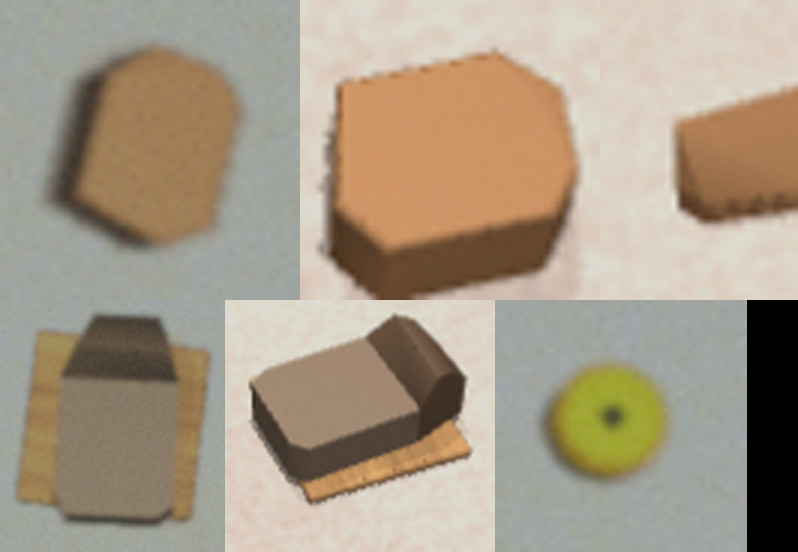

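Crops confirm: (434,230) has the level seven-sided tan top, the piece at side (269,134) shows the gable so it is the ridged one, and the yellow adapter has its black dot. Now the measurements.

Run:
```python
from h import *
o=lambda L,f,ox,oy,sx=0,sy=0:[((x-sx)/f+ox-.5+.5/f,(y-sy)/f+oy-.5+.5/f) for x,y in L]
P=px2w('top',o([(102,75),(75,198),(241,105),(217,226),(155,47),(215,68),(160,243)],6,409,205),36)[:,:2]
print('slab top cam',P.round(1).tolist())
Q=px2w('side',o([(340,85),(495,52),(562,92),(577,165),(543,215),(388,250),(335,203)],6,339,305,300),36)[:,:2]
print('slab side cam',Q.round(1).tolist())
for n in (P,Q): print('extent mid',n.min(0).round(),n.max(0).round(),((n.min(0)+n.max(0))/2).round(1))
S=px2w('top',o([(63,378),(177,380),(55,498),(176,498),(68,515),(160,517)],3,258,118,0,300),40)[:,:2]
print('seat top',S.round(1).tolist())
S2=px2w('side',o([(250,384),(269,374-6),(370,338),(418,410),(302,452),(287,440)],3,310,155,225,300),40)[:,:2]
print('seat side',S2.round(1).tolist())
print('adapter',px2w('top',o([(613,416),(610,418)],6,415,125,495,300),14).round(1),px2w('side',[(455.5,293)],14).round(1))
```

```text
slab top cam [[492.6, -227.4], [453.5, -218.8], [484.2, -271.4], [445.8, -263.5], [501.9, -244.3], [495.7, -263.3], [440.0, -245.6]]
slab side cam [[451.2, -220.7], [489.7, -230.1], [499.1, -246.5], [492.6, -264.0], [478.9, -270.9], [442.1, -261.9], [436.2, -246.4]]
extent mid [ 440. -271.] [ 502. -219.] [ 471.  -245.1]
extent mid [ 436. -271.] [ 499. -221.] [ 467.6 -245.8]
seat top [[626.4, 55.6], [627.1, -17.3], [548.7, 58.1], [550.7, -18.5], [538.0, 49.5], [538.3, -8.7]]
seat side [[534.2, 50.2], [551.8, 58.2], [625.8, 53.9], [620.2, -18.7], [537.7, -17.7], [533.9, -4.7]]
adapter [[ 640.5 -250.1   14. ]
 [ 639.8 -249.1   14. ]] [[ 636.4 -252.1   14. ]]
```

```bash
cat >> h.py <<'E'
def inc(pos,yaw,frm=None):
    """tool-frame shift and spin (deg) from current pose (frm=(xyz,yawdeg)) to world target, tool down"""
    s=sensors.get_obs(); p,w=(s['tool_pos'],np.degrees(s['tcp_rot'][2])) if frm is None else frm
    a=np.radians(w); d=np.array(pos)-p
    x=np.array([np.cos(a),np.sin(a),0]);y=np.array([np.sin(a),-np.cos(a),0])
    return np.round([d@x,d@y,-d[2],-((yaw-w+180)%360-180)],1)
E
python3 - <<'E'
from h import *
f=([160.541,499.871,226.741],162.2)
print(inc((470,200,200),167.2,f),inc((468.5,-245.5,150),167.2,f),inc((468.5,-245.5,80),167.2,f))
print(px2w('top',[(385,206),(406,278)],36).round())
E
```

```text
[-386.3 -190.9   26.7   -5. ] [-521.1 -615.5   76.7   -5. ] [-521.1 -615.5  146.7   -5. ]
[[ 512. -150.   36.]
 [ 377. -190.   36.]]
```

Request:
arm_command(
  increments=[0.35, -386, -191, 27, -5, 0.35, -386, -191, 27, -5, 0.35, -386, -191, 27, -5, 0.35, -386, -191, 27, -5, 0.35, -386, -191, 27, -5, 0.35, -386, -191, 27, -5, 0.35, -386, -191, 27, -5, 0.35, -386, -191, 27, -5, 0.35, -521, -615.5, 77, -5, 0.35, -521, -615.5, 77, -5, 0.35, -521, -615.5, 77, -5, 0.35, -521, -615.5, 77, -5, 0.35, -521, -615.5, 77, -5, 0.35, -521, -615.5, 77, -5, 0.35, -521, -615.5, 77, -5, 0.35, -521, -615.5, 77, -5, 0.35, -521, -615.5, 77, -5, 0.35, -521, -615.5, 147, -5, 0.35, -521, -615.5, 147, -5, 0.35, -521, -615.5, 147, -5],
)

```text
time: 2.6
tool_pos: [468.9, -244.2, 80.5]
tcp_rot: [3.141, -0.0, 2.92]
contact_force: [-0.5, 0.2, 1.4]
grip_width: 59.8
```

Run:
```python
from h import *
o=sensors.get_obs();print(o['time'],o['tool_pos'],np.degrees(o['tcp_rot']),o['grip_width'],o['joint_positions'].round(2))
print(inc((468.5,-245.5,7),167.2))
snap('side','s1',(300,220,460,340),5)
```

```text
2.6 [ 468.8518492  -244.23431307   80.49345762] [ 1.79977732e+02 -1.49665715e-02  1.67293648e+02] 59.83933351012871 [-0.63  0.51  1.7   0.    0.93 -1.97]
[ 0.1 -1.3 73.5  0.1]
```

View pics/s1.png

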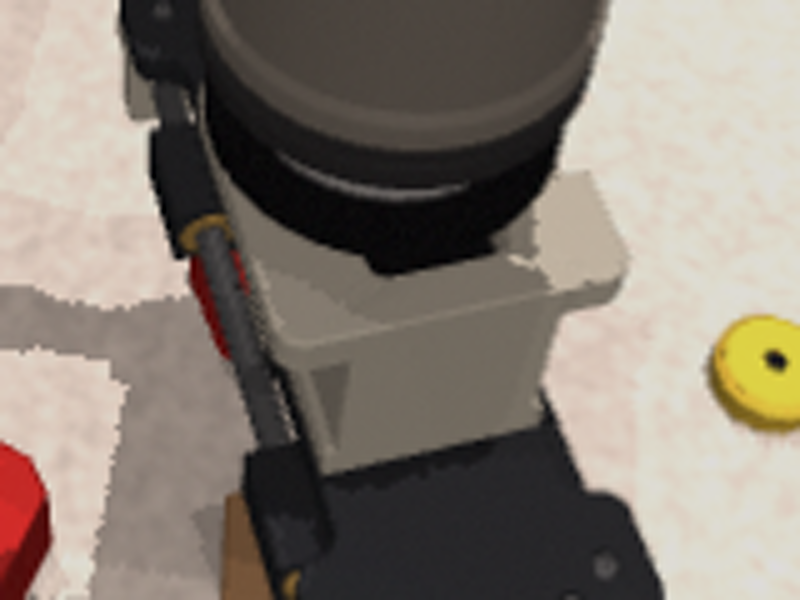

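The side view is mostly blocked by the gripper; the slab's left end shows below the fingers at about (347,325). The pose agrees with plan, so I'll descend.

Request:
arm_command(
  increments=[0.35, 0, -0.5, 30, 0, 0.35, 0, -0.5, 50, 0, 0.35, 0, -0.5, 62, 0, 0.35, 0, -0.5, 72, 0, 0.35, 0, -0.5, 72, 0, 0.35, 0, -0.5, 72, 0, 0.6, 0, -0.5, 72, 0, 0.6, 0, -0.5, 72, 0, 0.6, 0, -0.5, 72, 0, 0.6, 0, -0.5, 72, 0, 0.6, 0, -0.5, 72, 0],
)

```text
time: 4.03
tool_pos: [468.4, -246.1, 8.0]
tcp_rot: [-3.141, 0.001, 2.918]
contact_force: [-0.7, -0.0, 5.2]
grip_width: 44.1
```

Run:
```python
from h import *
o=sensors.get_obs();print(o['time'],o['tool_pos'],np.degrees(o['tcp_rot']),o['grip_width'],o['contact_force'])
```

```text
4.025 [ 468.42190691 -246.05935431    8.01599736] [-1.79990970e+02  2.97228876e-02  1.67196998e+02] 44.10198610653085 [-0.68255634 -0.0107524   5.23227932]
```

Width 44.1 mm: the slab is held. Lift and carry it above the seat.

Run:
```python
from h import *
print(inc((468.4,-246,118),167.2),inc((579,19.7,118),179))
```

```text
[ 0.0e+00  1.0e-01 -1.1e+02 -0.0e+00] [ -48.9  283.7 -110.   -11.8]
```

Request:
arm_command(
  increments=[0.65, 0, 0, -10, 0, 0.65, 0, 0, -40, 0, 0.65, 0, 0, -75, 0, 0.65, 0, 0, -110, 0, 0.65, -10, 50, -110, -3, 0.65, -18, 100, -110, -6, 0.65, -26, 150, -110, -9, 0.65, -35, 200, -110, -11, 0.65, -42, 240, -110, -11.8, 0.65, -47, 270, -110, -11.8, 0.65, -49, 283.7, -110, -11.8, 0.65, -49, 283.7, -110, -11.8, 0.65, -49, 283.7, -110, -11.8, 0.65, -49, 283.7, -90, -11.8, 0.65, -49, 283.7, -75, -11.8, 0.65, -49, 283.7, -75, -11.8, 0.65, -49, 283.7, -75, -11.8],
)

```text
time: 6.15
tool_pos: [579.2, 19.4, 83.1]
tcp_rot: [-3.142, 0.001, 3.124]
contact_force: [-0.7, 0.0, -0.7]
grip_width: 44.0
```

Run:
```python
from h import *
o=sensors.get_obs();print(o['time'],o['tool_pos'],np.degrees(o['tcp_rot']),o['grip_width'],o['contact_force'])
print(inc((579,19.7,47),179))
snap('side','s2',(290,110,450,230),5)
```

```text
6.15 [579.19880204  19.44841654  83.1196126 ] [-1.79998961e+02  3.43207381e-02  1.78967598e+02] 44.0254169203245 [-0.67198537  0.01756245 -0.73312302]
[ 0.2  0.2 36.1 -0. ]
```

View pics/s2.png

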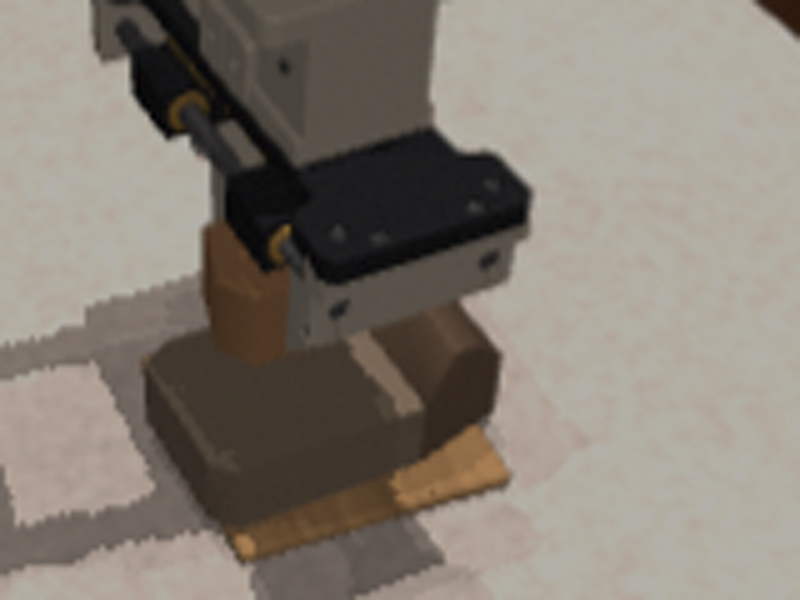

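Slab is held level above the seat; its left end shows at crop (240,300), clear of the hump at (440,340). Lower it, easing into contact.

Request:
arm_command(
  increments=[0.65, 0, 0, 15, 0, 0.65, 0, 0, 28, 0, 0.65, 0, 0, 33, 0, 0.65, 0, 0, 34, 0, 0.65, 0, 0, 35, 0, 0.65, 0, 0, 35.5, 0, 0.65, 0, 0, 35.5, 0],
)

```text
time: 7.08
tool_pos: [579.0, 19.9, 48.0]
tcp_rot: [3.142, 0.001, 3.124]
contact_force: [-2.3, 0.1, 4.7]
grip_width: 44.1
```

Request:
arm_command(
  increments=[0.35, 0, 0, 0, 0, 0.35, 0, 0, 0, 0, 0.35, 0, 0, 0, 0, 0.35, 0, 0, -20, 0, 0.35, 0, 0, -60, 0, 0.35, 0, 0, -100, 0, 0.35, -20, 60, -100, 0, 0.35, -40, 120, -100, 0, 0.35, -50, 180, -100, 0, 0.35, -55, 240, -100, 0, 0.35, -59, 270, -80, 0, 0.35, -59, 270, -50, 0, 0.35, -59, 270, -30, 0, 0.35, -59, 270, -30, 0],
)

```text
time: 8.82
tool_pos: [641.4, 288.5, 74.9]
tcp_rot: [-3.14, -0.004, 3.124]
contact_force: [-0.0, 0.7, 0.6]
grip_width: 59.6
```

Run:
```python
from h import *
o=sensors.get_obs();print(o['time'],o['tool_pos'],np.degrees(o['tcp_rot']),o['grip_width'],o['contact_force'])
print(inc((638.5,-250.5,3),179))
t=snap('top','t3');s=snap('side','s3')
c=lambda im,x,y,w,h,f: cv2.resize(im[y:y+h,x:x+w],(w*f,h*f),interpolation=cv2.INTER_CUBIC)
cv2.imwrite('pics/c3.png',np.clip(np.hstack([c(t,258,113,64,90,6),c(s,312,135,64,90,6)])*1.4,0,255).astype('uint8'))
```

```text
8.825 [641.4085156  288.45873779  74.94738981] [-179.92085925   -0.23367891  179.00472729] 59.62266693978951 [-0.04468447  0.66149498  0.58180945]
[  -6.5 -538.9   71.9    0. ]
```

View pics/c3.png

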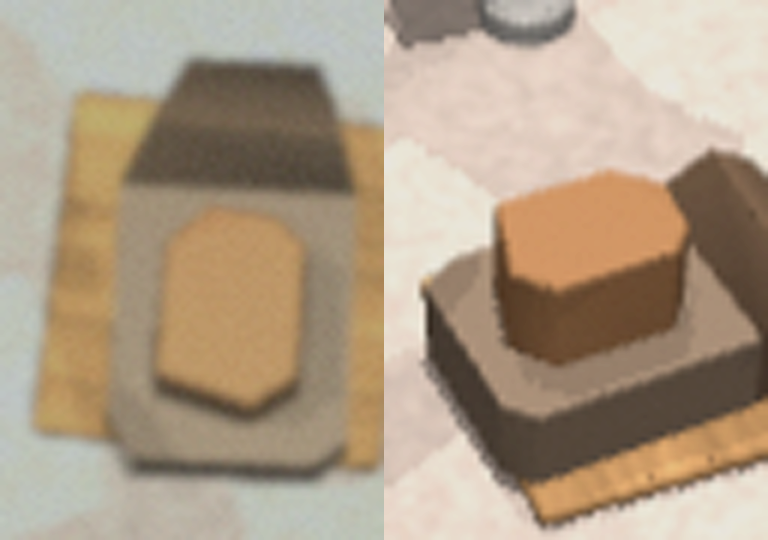

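The slab is on the seat, flat; its top is centred at about crop (230,307) in the top view. I took the wrong sign on tool y for the retreat (it went +y), which was harmless: there was no contact. Checking the slab's centring now.

Run:
```python
from h import *
o=lambda L,f,ox,oy,sx=0,sy=0:[((x-sx)/f+ox-.5+.5/f,(y-sy)/f+oy-.5+.5/f) for x,y in L]
S=px2w('top',o([(122,188),(352,192),(112,425),(348,437),(135,460),(322,462)],6,258,113),40)[:,:2]; print('seat',S.round(1).tolist())
P=px2w('top',o([(167,245),(158,375),(303,258),(298,380),(215,208),(248,405)],6,258,113),76)[:,:2]; print('slab',P.round(1).tolist(),P[:4].mean(0))
Q=px2w('side',o([(497,212),(610,170),(665,188),(688,230),(670,255),(555,293),(507,265)],6,312,135,384),76)[:,:2]; print('slab side',Q.round(1).tolist())
S2=px2w('side',o([(424,288),(535,415),(765,340),(515,402)],6,312,135,384),40)[:,:2]; print('seat side',S2.round(1).tolist())
T=px2w('top',[(204,131)],14);print('alu',T)
print(inc((641,288,150),179),inc((638.5,-250.5,150),179),inc((638.5,-250.5,60),179))
```

```text
seat [[625.9, 57.0], [626.6, -16.5], [549.2, 57.6], [547.3, -17.2], [538.2, 50.0], [539.1, -9.1]]
slab [[599.8, 40.1], [559.3, 41.6], [596.8, -1.7], [558.9, -1.1], [611.7, 25.8], [550.7, 13.9]] [578.67658403  19.72930648]
slab side [[555.0, 37.6], [596.1, 39.1], [607.7, 23.8], [604.7, 3.8], [594.2, -3.5], [554.8, -2.4], [547.2, 14.9]]
seat side [[534.7, 50.2], [541.8, -15.4], [622.2, -19.4], [538.7, -7.8]]
alu [[654.13936553 205.30583421  14.        ]]
[  2.   -0.8 -72.2  -0. ] [  -5.  -539.3  -72.2   -0. ] [  -5.  -539.3   17.8   -0. ]
```

Slab centre (579–581, 19.7) against seat centre (580.4, 20.2): within 2 mm and about 1° of aligned. Now the adapter, over everything at z ≈ 150.

Request:
arm_command(
  increments=[0.35, 0, 0, -40, 0, 0.35, 0, 0, -72, 0, 0.35, 0, -40, -72, 0, 0.35, 0, -100, -72, 0, 0.35, -1, -160, -72, 0, 0.35, -2, -220, -72, 0, 0.35, -3, -280, -72, 0, 0.35, -4, -340, -72, 0, 0.35, -5, -400, -72, 0, 0.35, -5, -450, -72, 0, 0.35, -5, -500, -72, 0, 0.35, -5, -525, -72, 0, 0.35, -5, -539, -60, 0, 0.35, -5, -539, -20, 0, 0.35, -5, -539, 15, 0, 0.35, -5, -539, 18, 0, 0.35, -5, -539, 18, 0],
)

```text
time: 11.05
tool_pos: [638.9, -249.6, 60.1]
tcp_rot: [-3.141, 0.001, 3.125]
contact_force: [0.4, -0.4, 0.3]
grip_width: 59.7
```

Run:
```python
from h import *
o=sensors.get_obs();print(o['time'],o['tool_pos'],np.degrees(o['tcp_rot']),o['grip_width'],o['contact_force'],o['joint_positions'])
print(inc((638.5,-250.5,4),179))
snap('side','s4',(400,220,520,310),6)
```

```text
11.05 [ 638.93250291 -249.58058711   60.09100023] [-1.79985289e+02  5.98234686e-02  1.79057354e+02] 59.70821709847494 [ 0.35029063 -0.35784324  0.30155793] [-4.84118060e-01  7.83815543e-01  1.22535663e+00  2.66852421e-04
  1.13137275e+00 -2.03857537e+00]
[ 0.4 -0.9 56.1  0.1]
```

View pics/s4.png

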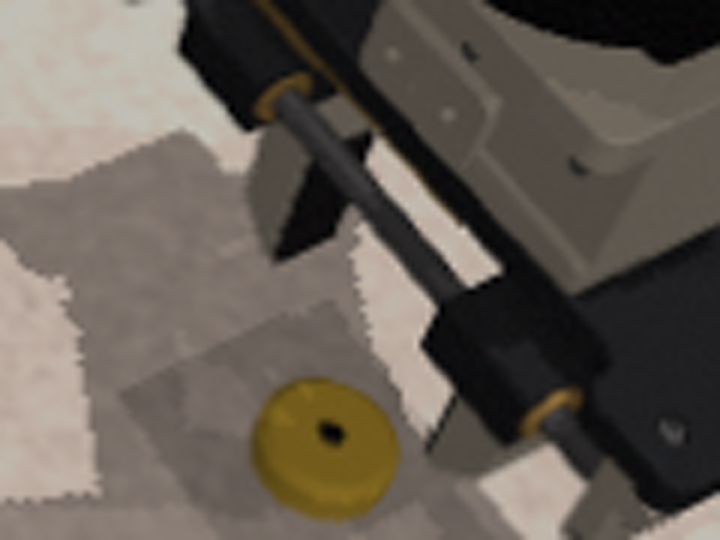

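Fingers straddle the puck (dot at about (455,292) full-frame). Descend and grip.

Request:
arm_command(
  increments=[0.35, 0, 0, 30, 0, 0.35, 0, -0.5, 46, 0, 0.35, 0, -0.5, 54, 0, 0.35, 0, -0.5, 56, 0, 0.35, 0, -0.5, 56, 0, 0.65, 0, -0.5, 56, 0, 0.65, 0, -0.5, 56, 0, 0.65, 0, -0.5, 56, 0, 0.65, 0, -0.5, 56, 0, 0.65, 0, -0.5, 56, 0],
)

```text
time: 12.35
tool_pos: [638.3, -250.8, 3.5]
tcp_rot: [-3.142, 0.0, 3.124]
contact_force: [-1.1, -0.4, 2.4]
grip_width: 36.8
```

Run:
```python
from h import *
o=sensors.get_obs();print(o['time'],o['tool_pos'],np.degrees(o['tcp_rot']),o['grip_width'],o['contact_force'])
print(inc((638.5,-250.5,150),179),inc((579.5,19.8,150),179),inc((579.5,19.8,100),179))
```

```text
12.35 [ 638.31131095 -250.78398049    3.49841831] [-1.79995613e+02  2.39906246e-02  1.78993811e+02] 36.82362085421148 [-1.13474283 -0.36944955  2.36230135]
[  -0.2    0.3 -146.5   -0. ] [  63.6  269.5 -146.5   -0. ] [ 63.6 269.5 -96.5  -0. ]
```

Width 36.8 (a little under 38). Lift and look before carrying.

Request:
arm_command(
  increments=[0.65, 0, 0, 0, 0, 0.65, 0, 0, -10, 0, 0.65, 0, 0, -40, 0, 0.65, 0, 0, -80, 0, 0.65, 0, 0, -120, 0, 0.65, 5, 0, -146, 0, 0.65, 15, 40, -146, 0, 0.65, 25, 90, -146, 0, 0.65, 40, 140, -146, 0, 0.65, 50, 190, -146, 0, 0.65, 58, 230, -146, 0, 0.65, 62, 258, -146, 0, 0.65, 63.5, 269.5, -146, 0, 0.65, 63.5, 269.5, -146, 0, 0.65, 63.5, 269.5, -125, 0, 0.65, 63.5, 269.5, -110, 0, 0.65, 63.5, 269.5, -110, 0],
)

```text
time: 14.48
tool_pos: [578.7, 19.0, 111.9]
tcp_rot: [3.141, -0.003, 3.123]
contact_force: [-0.0, -0.1, -0.3]
grip_width: 36.4
```

Run:
```python
from h import *
o=sensors.get_obs();print(o['time'],o['tool_pos'],np.degrees(o['tcp_rot']),o['grip_width'],o['contact_force'])
print(inc((579.5,19.8,80.5),179))
snap('side','s5',(300,100,420,190),6)
```

```text
14.475 [578.72126369  18.96440929 111.86799894] [ 1.79990710e+02 -1.63399612e-01  1.78925156e+02] 36.40582005479113 [-0.03178853 -0.13504521 -0.33812884]
[-0.8  0.9 31.4 -0.1]
```

View pics/s5.png

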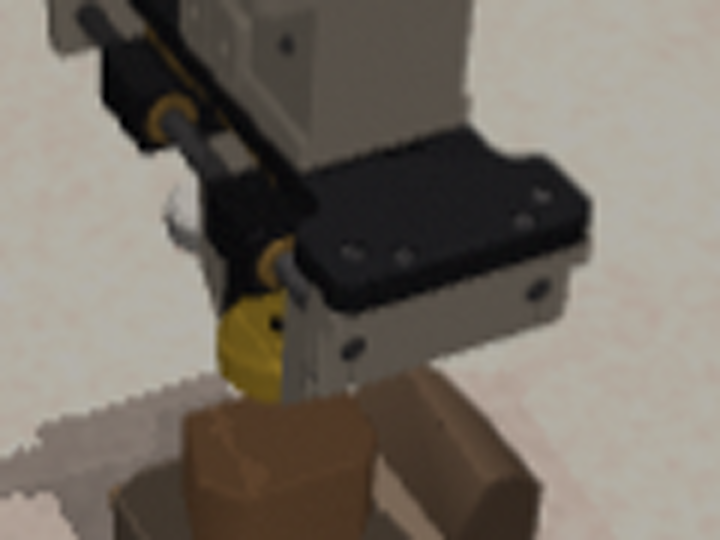

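Run:
```python
from h import *
p=np.array([578.7,19,111.9]); zb=p[2]-3.5
im=cv2.imread('pics/s5_full.png'); 
a=np.linspace(0,2*np.pi,60)
F=8
c=cv2.resize(im[130:175,320:375],None,fx=F*1.5,fy=F*1.5,interpolation=cv2.INTER_CUBIC);F*=1.5
c=np.clip(c*1.6,0,255).astype('uint8');d=c.copy()
for z,col in((zb+14,(255,0,0)),(zb,(0,255,0))):
    q=w2px('side',np.c_[p[0]+19*np.cos(a),p[1]+19*np.sin(a),0*a+z]); q=(q-[320,130]+.5)*F
    cv2.polylines(d,[q.astype(int)],True,col,1)
q=w2px('side',[[p[0],p[1],zb+14]]);print('dot exp',q,(q-[300,100]+.5)*6)
cv2.circle(d,tuple(((q[0]-[320,130]+.5)*F).astype(int)),4,(255,0,255),1)
cv2.imwrite('pics/c5.png',d);print(d.shape)
```

```text
dot exp [[346.92532725 153.27416097]] [[284.55196352 322.64496579]]
(540, 660, 3)
```

View pics/c5.png

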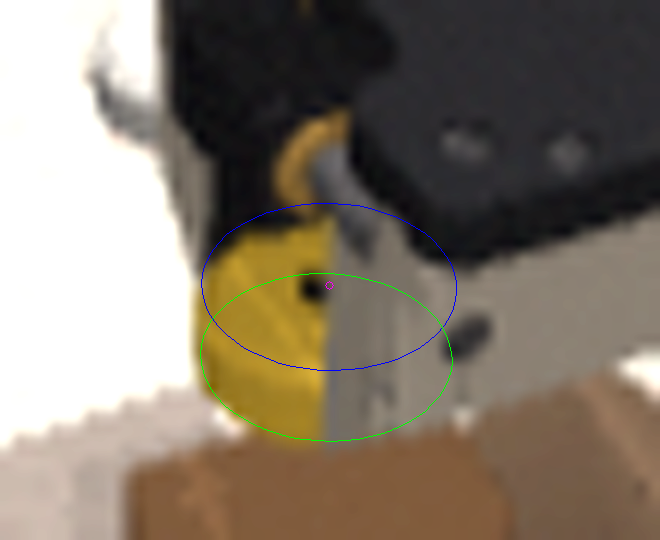

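The held puck matches the level-puck projection (dot about 1.5 px off, ≈2 mm). Fine; lower it gently.

Request:
arm_command(
  increments=[0.65, -1, 0.3, 12, 0, 0.65, -1, 0.3, 24, 0, 0.65, -1, 0.3, 28, 0, 0.65, -1, 0.3, 30, 0, 0.65, -1, 0.3, 31, 0, 0.65, -1, 0.3, 31, 0, 0.65, -1, 0.3, 31, 0],
)

```text
time: 15.4
tool_pos: [580.5, 20.1, 82.5]
tcp_rot: [3.142, 0.0, 3.124]
contact_force: [-0.7, -0.6, -0.3]
grip_width: 36.6
```

Request:
arm_command(
  increments=[0.65, 0, 0, 1.5, 0, 0.65, 0, 0, 2.5, 0, 0.65, 0, 0, 3, 0, 0.65, 0, 0, 3, 0, 0.65, 0, 0, 3, 0],
)

```text
time: 16.02
tool_pos: [580.4, 20.1, 79.5]
tcp_rot: [3.142, 0.0, 3.124]
contact_force: [-0.9, -0.0, 4.5]
grip_width: 36.8
```

Contact (4.5 N) at the expected height. Release, rise, and move off to the side.

Request:
arm_command(
  increments=[0.4, 0, 0, 0, 0, 0.4, 0, 0, 0, 0, 0.4, 0, 0, 0, 0, 0.4, 0, 0, -15, 0, 0.4, 0, 0, -50, 0, 0.4, 0, 0, -90, 0, 0.4, 0, -60, -90, 0, 0.4, 0, -120, -90, 0, 0.4, 0, -180, -90, 0, 0.4, 0, -220, -90, 0, 0.4, 0, -240, -90, 0, 0.4, 0, -240, -90, 0, 0.4, 0, -240, -90, 0],
)

```text
time: 17.65
tool_pos: [576.4, -218.2, 169.4]
tcp_rot: [3.141, -0.0, 3.125]
contact_force: [0.9, 0.2, -0.4]
grip_width: 55.0
```

Run:
```python
from h import *
o=sensors.get_obs();print(o['time'],o['tool_pos'],o['contact_force'])
t=snap('top','t6');s=snap('side','s6')
c=lambda im,x,y,w,h,f: cv2.resize(im[y:y+h,x:x+w],(w*f,h*f),interpolation=cv2.INTER_CUBIC)
cv2.imwrite('pics/c6.png',np.clip(np.hstack([c(t,258,113,64,90,6),c(s,312,125,64,90,6)])*1.3,0,255).astype('uint8'))
```

```text
17.65 [ 576.36970177 -218.21007721  169.38723934] [ 0.91925117  0.17699921 -0.42662022]
```

View pics/c6.png

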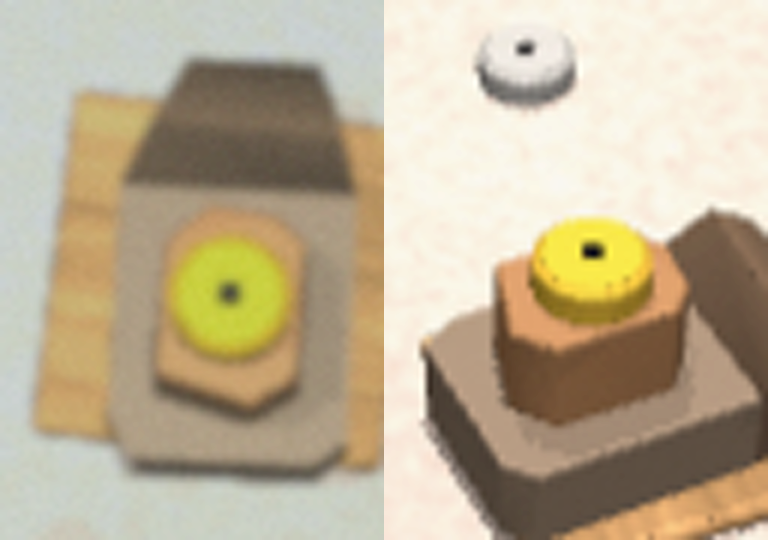

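Run:
```python
from h import *
g=lambda x,y,ox,oy,sx=0:((x-sx)/6+ox-.42,y/6+oy-.42)
print(px2w('top',[g(229,292,258,113)],90),px2w('side',[g(593,251,312,125,384)],90))
print('puck outline top',px2w('top',[g(229,297,258,113)],85))
Q=px2w('side',[g(x,y,312,125,384) for x,y in [(497,272),(670,312),(555,350),(688,285),(507,322)]],76);print(Q.round(1))
P=px2w('top',[g(x,y,258,113) for x,y in [(167,245),(158,375),(303,258),(298,380),(215,208),(248,405)]],76);print(P[:4].mean(0),P[4:].mean(0))
```

```text
[[582.7427566   20.26096015  90.        ]] [[579.05381354  19.52259062  90.        ]]
puck outline top [[582.22684833  20.37546848  85.        ]]
[[555.   37.6  76. ]
 [594.8  -2.3  76. ]
 [555.4  -1.2  76. ]
 [605.8   5.8  76. ]
 [547.8  16.1  76. ]]
[578.68263867  19.73560062  76.        ] [581.23969915  19.83401637  76.        ]
```

The puck lies flat on the slab, about 2–3 mm from its middle along x and under 1 mm off in y. The big piece is at the same pixels as before. Hand in.

```bash
python3 -c "
from plant import ticket;print(ticket.close_job())"
```

```text
the job is handed in; nothing more can be done
None
```

I laid the flat-topped offcut lengthways on the seat, then set the yellow adapter on top of it. I handed the job in at about 17.8 s with the gripper clear of everything.

**Last checks (both cameras):**
- **Offcut:** it rests flat, its centre within about 2 mm of the seat centre and about 1° off the big piece's length.
- **Adapter:** it lies flat, about 2–3 mm from the offcut's middle along x and under 1 mm off in y.
- **Big piece:** it shows at the same pixels as before.
- **Ridged offcut:** I never went near it, but I did not measure it again at the end.

**What disagreed or went wrong:**
- The two cameras differ by about 3 mm in absolute x, in line with their stated calibration. Positions relative to each other agree.
- The gripper read 36.4–36.8 mm on the 38 mm adapter. I checked it in the hand before placing it, and it was level.
- After releasing the offcut I moved off to the wrong side because of a sign error. The path was clear and it touched nothing.

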